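Clamp the salt cellar's bamboo lid in the drawer's ratchet jig

ROBOT

A 6-joint arm with a two-finger parallel gripper is mounted at the origin on the work surface. World frame = base frame: x ahead of the robot, y to its left, z up, the work surface at z = 0. Lengths are in m, angles in degrees, forces in N, time in s.
With the tool pointing down it reaches from about 0.325 to 0.9 m from the base axis. Payload 6.1 kg.
Tool frame: the origin (TCP) lies midway between the tips of the shut fingers; the grasp point (between the pads) lies 19 mm behind it; z points along the fingers, y is the direction in which the jaws open and shut (so a half turn about z gives the same grasp; the last joint's range is limited). The gripper opens to 87 mm and grips with 3 to 60 N. Pads are 19 mm wide; open, the fingers measure 117 mm over their backs; the gripper's body (75 mm by 190 mm) begins 51 mm behind the grasp point.
Start: joints at [69.265, 12.628, 87.462, -0, 79.91, -7.225], TCP at [0.146, 0.608, 0.223] pointing down, gripper open.
Joint ranges: [-170.65, 170.65], [-52.31, 119.04], [5.05, 147.46], [-71.25, 251.25], [11.57, 151.72], [-153.62, 153.62]. Speed limits (degrees/s): [147.25, 147.25, 172.46, 180, 180, 180].

INTERFACE

Orientations are given as a 3x3 rotation matrix whose columns are the frame's x, y, z axes.
In Python, from plant import manip, cams, ticket gives the robot as it stands.
- The arm moves only by the tool servo_tool, never from a script. Its argument "targets" is a list of rows, each a list of 3 entries, a list of its own where there are three numbers: the finger opening in mm, from 0 to 87, then the shift along the tool's x, y, z in mm, then the turn, a rotation vector about the tool's x, y, z in degrees. A call has 1 to 12 rows; each row is the pose to reach, as a shift and turn from the pose commanded when the call began, along the tool's axes at that moment; what a row does not reach only later rows make up. A row lasts 1/12 s, in which the tool goes at most 41.7 mm and 7.16 degrees, less where a joint would pass 70% of its speed; a pose out of reach is approached as far as the arm can. A call with a gripper value outside its range is refused whole. The fingers move at their own pace and stop on an object; "force" is the grip in N (left out, the last holds). Time passes only in rows, so rows that repeat a pose let the fingers close. It gives the time, the measured TCP pose, the force and the opening at its end, in the units of the state.
- manip.observe(): the state, without advancing time (a new reading comes with each control period).
- cams.snapshot(name): name is "side" or "top"; returns (picture, depth): 420x560x3 uint8, red, green, blue; 420x560 float32, m along the optical axis (not along the pixel's ray), 0 where there is no reading.
- cams.camera_params(name): a dict with "fx", "fy", "cx", "cy" (pixels), "position" and "attitude" of the camera in the world. Camera axes: x right, y up, looking along -z (the intrinsics and any distortion apply to the point x, -y, -z); pixel columns grow to the right and rows downward; lengths in m; the calibration is good to about 2 mm. A picture is of the moment at which its call begins. camera_params takes no time and is no camera call.
- ticket.sign_off(): hands the job in, once; it reports no verdict.
The state is a dict: "time_s": time; "joint_positions": joint angles; "joint_vel": joint speeds; "effort": joint torques, N m; "position": TCP position; "tcp_rot": TCP orientation; "contact_force": force on the tool from outside, world axes, zero at the start; "moment": the same for the moment, N m; "width": finger opening in m.
Only numpy, scipy, OpenCV 4.12 (cv2) and the standard library are available. Lean on these libraries where they do the work, as an engineer would, in place of code of your own. Each camera call takes 0.05 s, during which the arm holds its last target. There are 200 camera calls.

TASK

Push the bamboo lid snugly into the corner of the two steel stops on the clamping jig, flush against both. Then pump the upright black trigger again and again so that the ratchet jaw comes up to the lid and its sprung rubber pad is pressed about half of its travel in, never fully in, which would crush the lid; move the jaw by the trigger only, not by touching it. The clamp grips only while the trigger is held, so finish still holding the trigger forward with the lid gripped in its corner and not touched by your fingers, and leave the other kitchen things where they are.

Things in the scene. Friction and masses are not known exactly. Their poses are not given: they have to be found in the camera images.
- jig: Fixed clamping jig in the middle cell of the drawer: aluminium plate 8 mm thick, x -110..50, y -175..175 mm in its own frame. Origin on the plate's underside, x away from the robot, z up, clamp axis +y. Two black guide cheeks (11..21 mm either side of x 0, y -150..-40) rise 22 mm above the plate, the toothed bar between them 17. Drawer walls 60 mm high (front 75), dividers 30.
- lid_home (a point): Point on the plate's top face (8 mm above the jig's origin) at jig x 0, y 130 mm: where the lid's origin is when the lid lies flush against both stops. Axes as the jig's.
- end_stop (a point): Middle of the end stop's face, at jig y 160 mm, 9 mm above the plate: steel bar across the +y end, x -45..45 mm, 18 mm high. Its face looks to jig -y. Axes as the jig's.
- side_stop (a point): Middle of the side stop's face, at jig x 32 mm, 9 mm above the plate: steel bar along y 100..155 mm, 18 mm high, on the side away from the robot. Its face looks to jig -x. Axes as the jig's.
- lid: Loose bamboo lid, a rounded block 64 (x) x 60 (y) x 20 mm, 70 g, lying flat on the jig plate short of the stops and a little turned. Origin at the centre of its underside; at home its axes are parallel to the jig's.
- jaw (a joint): Travel of the dark steel jaw and its toothed bar along jig +y (m), 0 fully back, at most 0.105. Starts at 0 to 0.012; meets a lid at home at about 0.085; about 0.095 presses the pad half in. Only 3 N of friction keeps it where it is: pressed harder than that, it slides back once the trigger is let go. Jaw 50 mm wide, rising 25 mm above the plate, 20 mm long, 20 mm behind the relaxed pad.
- pad (a joint): How far the sprung rubber pad on the front of the jaw is pressed in towards the jaw (m): 0 relaxed, 0.020 fully in. The spring gives 0.6 N per mm plus 0.6 N.
- pad_face (a point): Centre of the pad's front face (face 44 x 18 mm, pad 8 mm thick, centre 11 mm above the plate), turned towards the lid; axes as the jig's. With the jaw at 0 it is at jig y = 15 mm.
- trigger (a joint): Travel of the ratchet trigger along jig +y (m): 0 at rest, 0.026 fully forward. A spring (2.5 N at rest, 5.1 N forward) returns it when let go. Going forward its pawl catches the next tooth (pitch 10 mm: up to 10 mm is lost each stroke) and carries the jaw along one to one; going back it clicks over the teeth and leaves the jaw.
- trigger_push (a point): Centre of the rear (-y) face of the trigger's upright black paddle, 63 mm above the jig's origin, at jig y -90 mm at rest; axes as the jig's. Paddle 34 (x) x 10 (y) mm, from 24 mm below this point to 28 above it. Push here towards jig +y, or pinch it across its 10 mm. Behind it only the low bar and cheeks, at least 33 mm lower.
- jar: Closed squat glass jar, 60 mm across and 52 mm high, in one of the four side cells. Bystander. Origin at the centre of its underside.
- grinder: Steel pepper grinder lying on its side, 118 mm long, 42 mm across, in a side cell. Bystander. Origin under its middle.
- grater: Flat black nutmeg grater, 132 x 50 x 13 mm, in a side cell. Bystander. Origin at its underside.
- cellar: Pale ceramic salt cellar without its lid, open box 70 x 66 x 44 mm, in a side cell. Bystander. Origin at the centre of its underside.
There are look-alikes about, which are no part of the job. Leave any orange or pink look-alike of the lid alone.

How it is judged:
By the outcome, as a careful person would: the job done as asked, in the order asked, and still so for the second after the job is handed in, while the arm keeps its last pose, push and grip.
It also fails if it takes over 61 s, if anything falls off the work surface, if the arm or the gripper's body presses on something with over 40 N, if the wrist force passes 120 N, or if a joint passes its speed limit or range.

## Working session

There is one attempt and no reset: what is moved stays moved. The work goes in short steps, Python scripts to look and compute and a tool call to move; the robot and the scene stay as the last step left them, time stands still between calls to the robot, and variables do not carry over. Pictures are saved under pics/ and viewed, about 8 in all and at most 12, crops included, and the job is handed in when it is done.

Besides the shell and the picture viewer there is one more tool, called after ">>>" as name([rows], argument=value, ...), one row to a line, values as JSON. servo_tool: Moves the arm, as the interface text tells. Its arguments: {"type":"object","properties":{"targets":{"type":"array"},"force":{"type":"number"}},"required":["targets"]}

```bash
mkdir -p pics; ls; python3 - <<'E'
from plant import manip, cams
import cv2,numpy as np
for n in("top","side"):
    p,d=cams.snapshot(n); cv2.imwrite(f"pics/{n}0.png",p[:,:,::-1]); np.save(f"pics/{n}0.npy",d)
    print(n,cams.camera_params(n))
print(manip.observe())
E
```

```text
pics
top {'fx': 540.1595581035729, 'fy': 540.1595581035729, 'cx': 285.99695094711694, 'cy': 203.92267003790232, 'position': array([0.27338772, 0.12272925, 1.73939316]), 'attitude': array([[ 0.03008537,  0.99128515, -0.12825215],
       [-0.99950116,  0.03106852,  0.00567171],
       [ 0.00960688,  0.12801753,  0.99172537]])}
side {'fx': 418.50867104045597, 'fy': 418.50867104045597, 'cx': 278.91845473495516, 'cy': 208.03063469512085, 'position': array([-0.00708511, -0.57440243,  0.75953714]), 'attitude': array([[ 0.82619405,  0.34961787, -0.44178132],
       [-0.5631195 ,  0.53656615, -0.62848485],
       [ 0.01731537,  0.76802612,  0.6401844 ]])}
{'time_s': 0.1, 'joint_positions': array([ 6.92645893e+01,  1.26715452e+01,  8.75199237e+01,  1.83446214e-03,
        7.99106206e+01, -7.22436268e+00]), 'joint_vel': array([ 0.00932396, -0.10953768, -0.17642855, -0.06424567,  0.04205924,
        0.04553437]), 'effort': array([ 1.04046932e-03, -4.95940769e+01, -3.88523698e+01,  7.00796745e-02,
        5.14168118e-02, -4.31058334e-05]), 'position': array([0.14580476, 0.60717228, 0.22153117]), 'tcp_rot': array([[-9.72323487e-01,  2.33637755e-01, -6.60330695e-04],
       [ 2.33638549e-01,  9.72322112e-01, -1.65522084e-03],
       [ 2.55332055e-04, -1.76368880e-03, -9.99998412e-01]]), 'contact_force': array([-0.85177174,  0.81185057, -0.01616423]), 'moment': array([-0.01934343,  0.01092747,  0.02449519]), 'width': 0.08729916145743206}
```

View pics/top0.png

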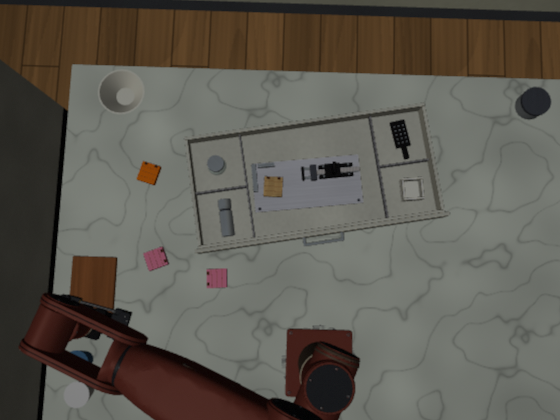

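View pics/side0.png

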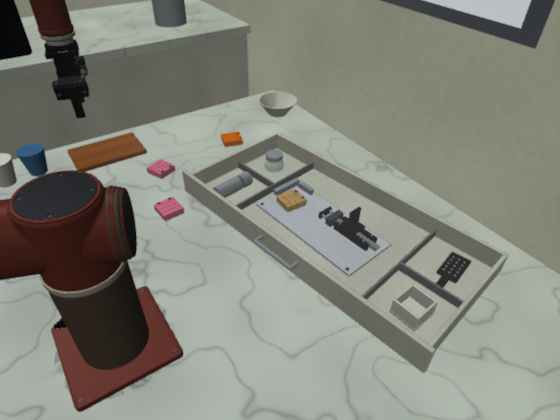

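The top view shows the jig at px (255..362, 155..210), with the end stop at about (255,178), the side stop at (265,165), the trigger at about (340,170) and the tan lid at (273,187). The look-alikes are orange at (149,173) and pink at (156,259) and (217,278), all outside the drawer. Only the bamboo-coloured block on the plate fits the lid. Next I'll confirm this in an enlarged crop.

```bash
cat > h.py <<'E'
import numpy as np, cv2
from plant import manip, cams
def pix(n,P):
    c=cams.camera_params(n); q=(np.atleast_2d(P)-c["position"])@c["attitude"]
    return np.c_[c["fx"]*q[:,0]/-q[:,2]+c["cx"], c["cy"]-c["fy"]*q[:,1]/-q[:,2]]
def plane(n,uv,z):
    """pixel -> world point on plane z"""
    c=cams.camera_params(n); uv=np.atleast_2d(uv).astype(float)
    r=np.c_[(uv[:,0]-c["cx"])/c["fx"],-(uv[:,1]-c["cy"])/c["fy"],-np.ones(len(uv))]@c["attitude"].T
    return c["position"]+r*((z-c["position"][2])/r[:,2])[:,None]
def depthpt(n,d,uv):
    c=cams.camera_params(n); u,v=uv; k=d[int(round(v)),int(round(u))]
    return c["position"]+c["attitude"]@np.array([(u-c["cx"])/c["fx"]*k,-(v-c["cy"])/c["fy"]*k,-k])
def crop(img,x0,y0,x1,y1,s,f):
    im=cv2.resize(img[y0:y1,x0:x1],None,fx=s,fy=s,interpolation=cv2.INTER_CUBIC)
    for x in range(-(-x0//10)*10,x1,10):
        cv2.putText(im,str(x),(int((x-x0+.5)*s)-10,9),0,.33,(0,255,255)); cv2.line(im,(int((x-x0+.5)*s),10),(int((x-x0+.5)*s),16),(0,255,255))
    for y in range(-(-y0//10)*10,y1,10):
        cv2.putText(im,str(y),(0,int((y-y0+.5)*s)),0,.33,(0,255,255)); cv2.line(im,(22,int((y-y0+.5)*s)),(28,int((y-y0+.5)*s)),(0,255,255))
    cv2.imwrite(f,im)
E
python3 - <<'E'
from h import *
crop(cv2.imread("pics/top0.png"),245,145,370,220,6,"pics/topc.png")
crop(cv2.imread("pics/side0.png"),250,170,400,280,5,"pics/sidec.png")
d=np.load("pics/top0.npy"); 
for uv in [(273,187),(310,200),(255,178),(345,200),(240,240),(150,230),(345,225),(217,164)]: print(uv,depthpt("top",d,uv).round(4))
E
```

```text
(273, 187) [0.5478 0.1562 0.03  ]
(310, 200) [0.5123 0.0356 0.0095]
(255, 178) [0.5752 0.2149 0.0298]
(345, 200) [ 0.516  -0.0777  0.0087]
(240, 240) [0.3732 0.2526 0.0593]
(150, 230) [ 0.4002  0.5485 -0.0026]
(345, 225) [ 0.4298 -0.0728  0.0624]
(217, 164) [0.611  0.335  0.0595]
```

View pics/topc.png

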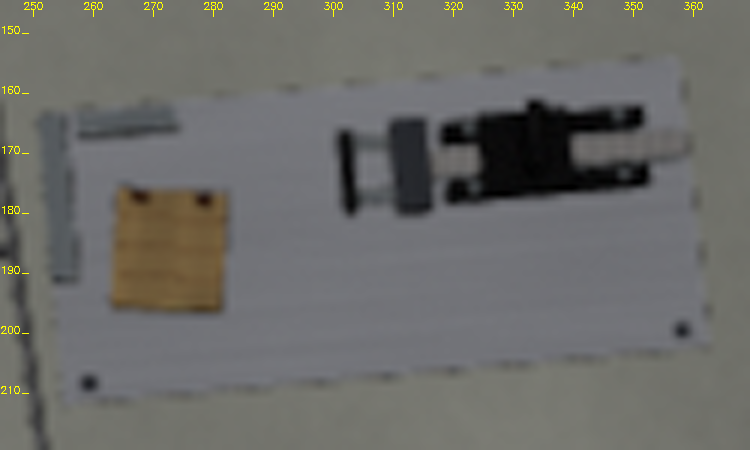

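View pics/sidec.png

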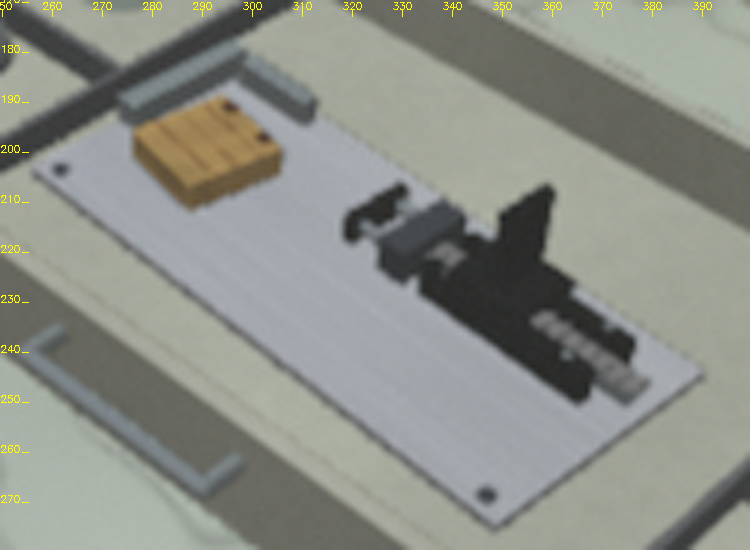

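The crop confirms the bamboo lid on the plate, with its top corners at about (264,176), (282.5,176), (281,196.5) and (263,195). The end stop is at x≈251–257, the pad at 302, the jaw at 312 and the paddle at about (335,168). Next I'll fit the jig and lid poses from both views.

```bash
cat >> h.py <<'E'
def toW(p,P):
    c,s=np.cos(p[3]),np.sin(p[3]); P=np.atleast_2d(P).astype(float)
    return np.c_[p[0]+c*P[:,0]-s*P[:,1],p[1]+s*P[:,0]+c*P[:,1],p[2]+P[:,2]]
E
python3 - <<'E'
from h import *
from scipy.optimize import least_squares
T=lambda u,v:(u/6+245-.5,v/6+145-.5); S=lambda u,v:(u/5+250-.5,v/5+170-.5)
obs=[("top",T(682,55),(50,-175,8)),("top",T(708,347),(-110,-175,8)),("top",T(62,403),(-110,175,8)),
("side",S(33,175),(-110,175,8)),("side",S(495,530),(-110,-175,8)),("side",S(705,373),(50,-175,8)),
("side",S(240,40),(45,160,26)),("top",T(67,113),(45,160,26)),("top",T(78,283),(-45,160,8)),]
def fit(obs,x0,zf=None):
    def r(p):
        q=np.r_[p[:2],p[2],p[3]]
        e=[(pix(n,toW(q,np.array(P)/1e3))[0]-uv)*(1 if n=="top" else .8) for n,uv,P in obs]
        return np.r_[np.concatenate(e),(p[2]-(zf[0]))*zf[1]]
    return least_squares(r,x0,loss="soft_l1",f_scale=.5)
f=fit(obs,[.56,.04,.002,0],(.0015,300)); J=f.x
print("jig",J.round(4),np.degrees(J[3]).round(2)); print(f.fun[:-1].reshape(-1,2).round(2))
lo=[("top",T(118,187),(32,30,20)),("top",T(228,190),(32,-30,20)),("top",T(222,312),(-32,-30,0)),("top",T(110,305),(-32,30,0)),
("side",S(133,145),(-32,30,20)),("side",S(190,187),(-32,-30,20)),("side",S(282,150),(32,-30,20)),("side",S(232,95),(32,30,20)),("side",S(190,210),(-32,-30,0))]
g=fit(lo,[.55,.156,J[2]+.008,0],(J[2]+.008,2000)); print("lid",g.x.round(4),np.degrees(g.x[3]).round(2)); print(g.fun[:-1].reshape(-1,2).round(2))
c,s=np.cos(J[3]),np.sin(J[3]); e=g.x[:2]-J[:2]; print("lid in jig",c*e[0]+s*e[1],-s*e[0]+c*e[1],np.degrees(g.x[3]-J[3]))
np.save("J.npy",J)
for k,P in dict(paddle=(0,-90,63),padface=(0,15,19),home=(0,130,8),lidtop=(0,130,28)).items():
    w=toW(J,np.array(P)/1e3); print(k,w.round(4),pix("top",w).round(1),pix("side",w).round(1))
E
```

```text
jig [0.5977 0.0526 0.0024 0.1202] 6.89
[[-0.94  0.49]
 [ 0.01  0.14]
 [-0.26  0.37]
 [ 0.05 -0.89]
 [ 0.78 -0.02]
 [ 0.63  0.28]
 [ 1.95  1.99]
 [-0.7   0.07]
 [ 0.03  0.07]]
lid [ 0.552   0.1584  0.0104 -0.0387] -2.22
[[-0.41 -0.46]
 [-0.1   0.34]
 [-0.5   0.57]
 [-0.35  0.44]
 [ 0.43 -2.2 ]
 [ 0.59  0.42]
 [ 1.24  0.33]
 [-0.33  0.19]
 [ 0.4   1.2 ]]
lid in jig -0.03272748230989031 0.11047826929701672 -9.103082744566438
paddle [[ 0.6085 -0.0367  0.0654]] [[334.6 168.1]] [[355.8 219.7]]
padface [[0.5959 0.0675 0.0214]] [[301.  173.6]] [[324.3 212.3]]
home [[0.5821 0.1817 0.0104]] [[265.6 177.3]] [[295.5 195.5]]
lidtop [[0.5821 0.1817 0.0304]] [[265.4 176.2]] [[295.8 190. ]]
```

>>> servo_tool([
  [20,[-444,-361,60],[0,0,-20.4]],
  [20,[-444,-361,60],[0,0,-20.4]],
  [20,[-444,-361,60],[0,0,-20.4]],
  [20,[-444,-361,60],[0,0,-20.4]],
  [20,[-444,-361,60],[0,0,-20.4]],
  [20,[-444,-361,60],[0,0,-20.4]],
  [20,[-444,-361,60],[0,0,-20.4]],
  [20,[-444,-361,60],[0,0,-20.4]],
  [20,[-444,-361,60],[0,0,-20.4]],
  [20,[-444,-361,60],[0,0,-20.4]],
  [20,[-444,-361,60],[0,0,-20.4]],
  [20,[-444,-361,60],[0,0,-20.4]],
])

```text
time_s: 1.1
position: [0.4477, 0.2117, 0.1702]
tcp_rot: [[-0.993, -0.12, -0.0], [-0.12, 0.993, 0.0], [0.0, 0.0, -1.0]]
contact_force: [0.5, -0.1, 0.7]
width: 0.0214
```

```bash
cat >> h.py <<'E'
J=np.load("J.npy")
def st():
    """TCP in jig mm, tool axes in jig, force in jig axes"""
    o=manip.observe(); c,s=np.cos(J[3]),np.sin(J[3]); R=np.array([[c,-s,0],[s,c,0],[0,0,1]])
    p=R.T@(o["position"]-J[:3])*1e3; A=R.T@o["tcp_rot"]
    print("t%.2f"%o["time_s"],"tcp",p.round(1),"F",(R.T@o["contact_force"]).round(2),"w%.1f"%(o["width"]*1e3),"yaw err",np.degrees(np.arctan2(-A[0,1],A[1,1])).round(2),"tilt",A[:2,2].round(4))
    return p,A
def go(t):
    p,A=st(); print("shift",(A.T@(np.array(t)-p)).round(1))
E
python3 -c "
from h import *
go((-92,112,100))"
```

```text
t1.10 tcp [-129.9  175.9  167.8] F [ 0.44 -0.19  0.75] w21.4 yaw err 0.0 tilt [-0.0001  0.0001]
shift [-37.9 -63.9  67.8]
```

>>> servo_tool([
  [20,[-38,-64,68],[0,0,0]],
  [20,[-38,-64,68],[0,0,0]],
  [20,[-38,-64,68],[0,0,0]],
  [20,[-38,-64,68],[0,0,0]],
  [20,[-38,-64,110],[0,0,0]],
  [20,[-38,-64,110],[0,0,0]],
  [20,[-38,-64,110],[0,0,0]],
])

```text
time_s: 1.68
position: [0.4901, 0.1548, 0.0592]
tcp_rot: [[-0.993, -0.12, -0.005], [-0.12, 0.993, -0.001], [0.005, 0.0, -1.0]]
contact_force: [0.9, 0.3, 0.8]
width: 0.02
```

```bash
python3 -c "
from h import *
go((-92,112,14))"
```

```text
t1.68 tcp [-94.6 114.4  56.8] F [0.9  0.21 0.78] w20.0 yaw err 0.02 tilt [-0.0053  0.0001]
shift [-2.8 -2.4 42.8]
```

>>> servo_tool([
  [20,[-1,-1,22],[0,0,0]],
  [20,[-1,-1,42],[0,0,0]],
  [20,[-1,-1,42],[0,0,0]],
  [20,[-1,-1,42],[0,0,0]],
])

```text
time_s: 2.02
position: [0.4936, 0.1544, 0.0198]
tcp_rot: [[-0.993, -0.121, 0.0], [-0.121, 0.993, 0.0], [-0.0, 0.0, -1.0]]
contact_force: [0.1, -0.2, -0.3]
width: 0.0197
```

```bash
python3 -c "
from h import *
go((-50,112,14))"
```

```text
t2.02 tcp [-91.1 113.5  17.5] F [ 0.05 -0.21 -0.27] w19.7 yaw err 0.06 tilt [0.     0.0001]
shift [-41.1  -1.5   3.5]
```

>>> servo_tool([
  [20,[-8,-1,1],[0,0,0]],
  [20,[-14,-1,1],[0,0,0]],
  [20,[-20,-1,1],[0,0,0]],
  [20,[-26,-1,1],[0,0,0]],
  [20,[-32,-1,1],[0,0,0]],
  [20,[-36,-1,1],[0,0,0]],
  [20,[-40,-1,1],[0,0,0]],
  [20,[-43,-1,1],[0,0,0]],
  [20,[-43,-1,1],[0,0,0]],
])

```text
time_s: 2.77
position: [0.5371, 0.1579, 0.0175]
tcp_rot: [[-0.993, -0.12, 0.0], [-0.12, 0.993, 0.0], [-0.0, -0.0, -1.0]]
contact_force: [0.1, 0.7, 0.5]
width: 0.02
```

```bash
python3 -c "
from h import *
go((-41.5,112,14))"
```

```text
t2.77 tcp [-47.6 111.8  15.2] F [0.21 0.67 0.48] w20.0 yaw err -0.01 tilt [ 0.0004 -0.    ]
shift [-6.1  0.2  1.2]
```

>>> servo_tool([
  [20,[-2,0,0],[0,0,0]],
  [20,[-4,0,0],[0,0,0]],
  [20,[-5,0,0],[0,0,0]],
  [20,[-6,0,0],[0,0,0]],
  [20,[-6,0,0],[0,0,0]],
])

```text
time_s: 3.18
position: [0.5405, 0.1584, 0.0171]
tcp_rot: [[-0.993, -0.12, -0.004], [-0.12, 0.993, -0.001], [0.004, -0.0, -1.0]]
contact_force: [-6.6, -0.6, 4.2]
width: 0.0201
```

```bash
python3 -c "
from h import *
go((-41.5,112,14))
p,d=cams.snapshot('top'); crop(p[:,:,::-1],240,145,365,220,6,'pics/t2.png')"
```

```text
t3.18 tcp [-44.1 111.8  14.7] F [-6.59  0.15  4.16] w20.1 yaw err 0.01 tilt [-0.0044 -0.0002]
shift [-2.6  0.2  0.7]
```

View pics/t2.png

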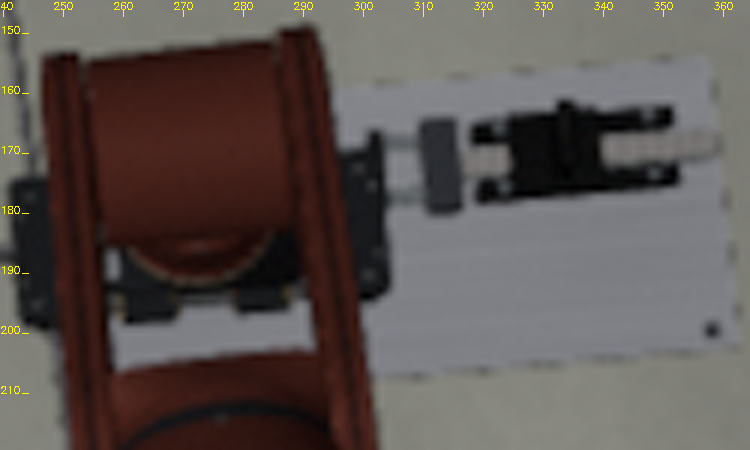

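Contact with the side stop is confirmed by −6.6 N along x. The arm hides the lid at about (270,185), and the jaw area is untouched. Next I'll back off and go round to the lid's −y face.

>>> servo_tool([
  [20,[8,0,0],[0,0,0]],
  [5,[18,0,0],[0,0,0]],
  [0,[18,-20,0],[0,0,0]],
  [0,[18,-55,0],[0,0,0]],
  [0,[18,-62,0],[0,0,0]],
  [0,[18,-62,0],[0,0,0]],
  [0,[-10,-62,0],[0,0,0]],
  [0,[-40,-62,0],[0,0,0]],
  [0,[-45,-62,0],[0,0,0]],
  [0,[-45,-62,0],[0,0,0]],
])

```text
time_s: 4.07
position: [0.5962, 0.1034, 0.0179]
tcp_rot: [[-0.993, -0.12, 0.002], [-0.12, 0.993, 0.0], [-0.002, 0.0, -1.0]]
contact_force: [-0.8, 0.4, 0.6]
width: 0.0004
```

```bash
python3 -c "
from h import *
go((0,85,14))"
```

```text
t4.07 tcp [ 4.6 50.6 15.6] F [-0.72  0.5   0.6 ] w0.4 yaw err 0.01 tilt [0.002  0.0002]
shift [ 4.6 34.4  1.6]
```

>>> servo_tool([
  [0,[1,6,0],[0,0,0]],
  [0,[2,10,0],[0,0,0]],
  [0,[2,14,0],[0,0,0]],
  [0,[2,18,0],[0,0,0]],
  [0,[2,22,0],[0,0,0]],
  [0,[2,25,0],[0,0,0]],
  [0,[2,28,0],[0,0,0]],
  [0,[2,30,0],[0,0,0]],
  [0,[2,30,0],[0,0,0]],
])

```text
time_s: 4.82
position: [0.5888, 0.1324, 0.0176]
tcp_rot: [[-0.993, -0.12, 0.0], [-0.12, 0.993, 0.0], [-0.0, 0.0, -1.0]]
contact_force: [0.3, -0.3, -0.1]
width: 0.0001
```

```bash
python3 -c "
from h import *
go((0,85,14))"
```

```text
t4.82 tcp [ 0.8 80.2 15.2] F [ 0.31 -0.31 -0.07] w0.1 yaw err 0.02 tilt [0.0001 0.0001]
shift [0.8 4.8 1.2]
```

>>> servo_tool([
  [0,[0,2,0],[0,0,0]],
  [0,[0,4,0],[0,0,0]],
  [0,[0,6,0],[0,0,0]],
  [0,[0,7,0],[0,0,0]],
  [0,[0,7,0],[0,0,0]],
  [0,[0,7,0],[0,0,0]],
])

```text
time_s: 5.32
position: [0.5881, 0.1391, 0.0175]
tcp_rot: [[-0.993, -0.12, -0.0], [-0.12, 0.993, 0.0], [-0.0, 0.0, -1.0]]
contact_force: [-0.3, 0.6, -0.3]
width: 0.0008
```

```bash
python3 -c "
from h import *
go((0,85,14))"
```

```text
t5.32 tcp [ 0.8 87.  15.1] F [-0.22  0.62 -0.26] w0.8 yaw err 0.01 tilt [0.     0.0001]
shift [ 0.8 -2.   1.1]
```

>>> servo_tool([
  [0,[0,1.5,0],[0,0,0]],
  [0,[0,3,0],[0,0,0]],
  [0,[0,3,0],[0,0,0]],
  [0,[0,3,0],[0,0,0]],
])

```text
time_s: 5.65
position: [0.5877, 0.142, 0.0175]
tcp_rot: [[-0.993, -0.12, -0.0], [-0.12, 0.993, 0.0], [0.0, 0.0, -1.0]]
contact_force: [-0.2, -0.6, -0.5]
width: 0.0003
```

```bash
python3 -c "
from h import *
go((0,85,14))
p,d=cams.snapshot('side'); crop(p[:,:,::-1],250,150,400,260,5,'pics/s2.png')"
```

```text
t5.65 tcp [ 0.8 89.9 15.2] F [-0.24 -0.59 -0.46] w0.3 yaw err 0.01 tilt [-0.  0.]
shift [ 0.8 -4.9  1.2]
```

View pics/s2.png

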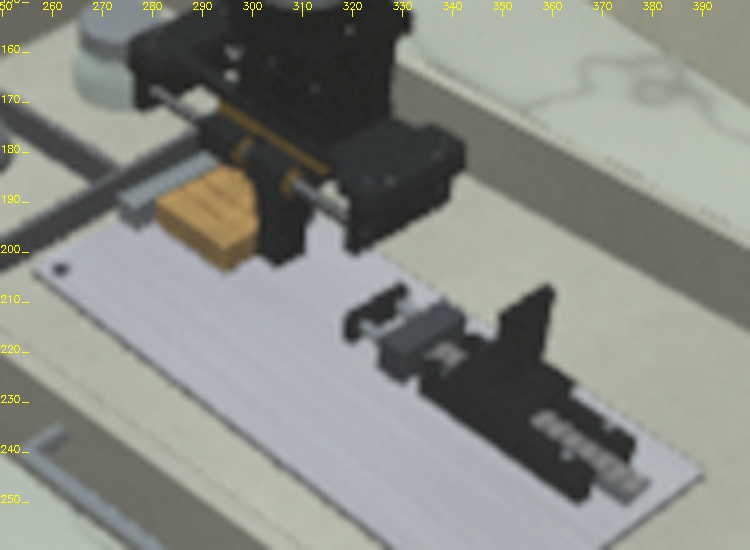

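The lid (px 281–300, 184–203) is squared and moving toward the end stop (274–292, 182–195). A small gap remains, and the fingers at (305,195) are on its −y face.

>>> servo_tool([
  [0,[0,1.5,0],[0,0,0]],
  [0,[0,3,0],[0,0,0]],
  [0,[0,4,0],[0,0,0]],
  [0,[0,4,0],[0,0,0]],
])

```text
time_s: 6.03
position: [0.5874, 0.145, 0.0175]
tcp_rot: [[-0.993, -0.12, 0.0], [-0.12, 0.993, -0.002], [0.0, -0.002, -1.0]]
contact_force: [0.1, -4.9, -0.4]
width: 0.0006
```

```bash
python3 -c "
from h import *
go((0,85,14))"
```

```text
t6.03 tcp [ 0.8 93.  15.2] F [-0.48 -4.89 -0.42] w0.6 yaw err 0.02 tilt [-0.0001 -0.0016]
shift [ 0.8 -8.   1.2]
```

>>> servo_tool([
  [0,[0,1,0],[0,0,0]],
  [0,[0,2,0],[0,0,0]],
  [0,[0,2,0],[0,0,0]],
])

```text
time_s: 6.28
position: [0.5874, 0.1451, 0.0176]
tcp_rot: [[-0.993, -0.12, 0.0], [-0.12, 0.993, -0.004], [0.0, -0.004, -1.0]]
contact_force: [1.0, -11.7, 1.3]
width: 0.0006
```

```bash
python3 -c "
from h import *
go((0,85,14))"
```

```text
t6.28 tcp [ 0.8 93.  15.2] F [ -0.43 -11.76   1.31] w0.6 yaw err 0.02 tilt [-0.0003 -0.0044]
shift [ 0.8 -8.   1.3]
```

The end-stop contact is solid, with force rising to 11.8 N and no motion. Next is a second push on the −x face to seat the lid against the side stop.

>>> servo_tool([
  [0,[0,-12,0],[0,0,0]],
  [0,[0,-20,0],[0,0,0]],
  [0,[30,-20,0],[0,0,0]],
  [0,[62,-20,0],[0,0,0]],
  [10,[66,-10,0],[0,0,0]],
  [20,[66,25,0],[0,0,0]],
  [20,[66,35,0],[0,0,0]],
  [20,[66,35,0],[0,0,0]],
  [20,[55,35,0],[0,0,0]],
  [20,[50,35,0],[0,0,0]],
  [20,[48,35,0],[0,0,0]],
  [20,[48,35,0],[0,0,0]],
])

```text
time_s: 7.28
position: [0.536, 0.1764, 0.0176]
tcp_rot: [[-0.993, -0.119, 0.0], [-0.119, 0.993, 0.0], [-0.0, -0.0, -1.0]]
contact_force: [-0.3, 0.2, 0.6]
width: 0.0199
```

```bash
python3 -c "
from h import *
go((-44,130,14))"
```

```text
t7.28 tcp [-46.4 130.2  15.3] F [-0.25  0.2   0.62] w19.9 yaw err -0.03 tilt [ 0.0005 -0.    ]
shift [-2.4 -0.2  1.3]
```

>>> servo_tool([
  [20,[-1,0,0],[0,0,0]],
  [20,[-2,0,0],[0,0,0]],
  [20,[-3,0,0],[0,0,0]],
  [20,[-4,0,0],[0,0,0]],
  [20,[-4,0,0],[0,0,0]],
])

```text
time_s: 7.7
position: [0.5383, 0.1771, 0.0173]
tcp_rot: [[-0.993, -0.12, -0.002], [-0.12, 0.993, -0.001], [0.002, -0.0, -1.0]]
contact_force: [-3.9, -2.1, 2.9]
width: 0.0201
```

```bash
python3 -c "
from h import *
go((-44,130,14))"
```

```text
t7.70 tcp [-44.1 130.6  14.9] F [-4.12 -1.61  2.92] w20.1 yaw err 0.0 tilt [-0.002  -0.0003]
shift [-0.1 -0.6  0.9]
```

>>> servo_tool([
  [20,[10,0,0],[0,0,0]],
  [20,[24,0,0],[0,0,0]],
  [20,[24,0,-40],[0,0,0]],
  [20,[24,0,-80],[0,0,0]],
  [30,[10,-35,-105],[0,0,0]],
  [50,[-10,-70,-110],[0,0,0]],
  [50,[-44,-105,-110],[0,0,0]],
  [50,[-44,-145,-110],[0,0,0]],
  [50,[-44,-185,-110],[0,0,0]],
  [50,[-44,-216,-110],[0,0,0]],
  [50,[-44,-216,-110],[0,0,0]],
  [50,[-44,-216,-110],[0,0,0]],
])

```text
time_s: 8.7
position: [0.609, -0.0339, 0.1275]
tcp_rot: [[-0.993, -0.116, 0.001], [-0.116, 0.993, 0.0], [-0.001, 0.0, -1.0]]
contact_force: [-0.9, 1.1, 0.3]
width: 0.05
```

```bash
python3 -c "
from h import *
go((0,-85,46))
p,d=cams.snapshot('top'); crop(p[:,:,::-1],240,145,365,220,6,'pics/t3.png')
p,d=cams.snapshot('side'); crop(p[:,:,::-1],250,150,400,260,5,'pics/s3.png')"
```

```text
t8.70 tcp [  0.9 -87.2 125.1] F [-0.76  1.18  0.31] w50.0 yaw err -0.21 tilt [0.0005 0.    ]
shift [ 0.9  2.2 79.1]
```

View pics/t3.png

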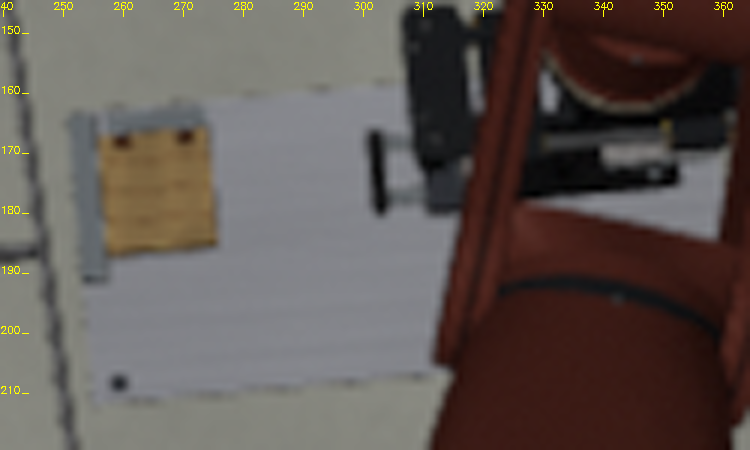

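View pics/s3.png

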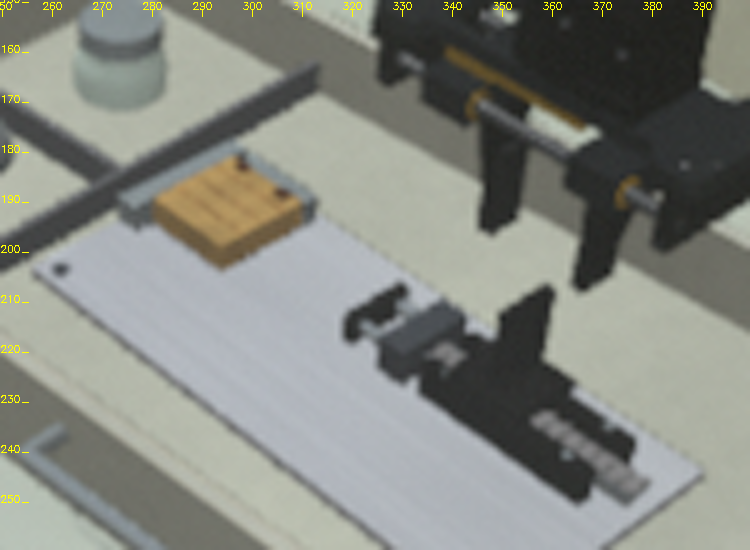

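The lid is flush against both stops in both views (top 256–275, 165–187; side 281–309, 181–203), and the jaw and pad are untouched at (302–316). Now I'll descend over the paddle and pinch it.

>>> servo_tool([
  [50,[0,1,25],[0,0,0]],
  [50,[0,1,50],[0,0,0]],
  [50,[0,1,70],[0,0,0]],
  [50,[0,1,79],[0,0,0]],
  [50,[0,1,79],[0,0,0]],
  [50,[0,1,79],[0,0,0]],
])

```text
time_s: 9.3
position: [0.6083, -0.0295, 0.0485]
tcp_rot: [[-0.993, -0.122, -0.001], [-0.122, 0.993, 0.0], [0.001, 0.0, -1.0]]
contact_force: [-0.4, 1.0, -0.1]
width: 0.0499
```

```bash
python3 -c "
from h import *
go((0,-85,46))"
```

```text
t9.30 tcp [  0.6 -82.8  46.1] F [-0.23  1.   -0.11] w49.9 yaw err 0.1 tilt [-0.001   0.0004]
shift [ 0.6 -2.2  0.1]
```

>>> servo_tool([
  [20,[0,-2,0],[0,0,0]],
  [8,[0,-2,0],[0,0,0]],
  [4,[0,-2,0],[0,0,0]],
  [4,[0,-2,0],[0,0,0]],
  [4,[0,-2,0],[0,0,0]],
  [4,[0,-2,0],[0,0,0]],
], force=20)

```text
time_s: 9.8
position: [0.609, -0.033, 0.0489]
tcp_rot: [[-0.993, -0.12, 0.001], [-0.12, 0.993, -0.0], [-0.001, -0.0, -1.0]]
contact_force: [0.0, -0.0, 0.4]
width: 0.0179
```

```bash
python3 -c "
from h import *
go((0,-85,46))"
```

```text
t9.80 tcp [  1.  -86.4  46.6] F [ 0.03 -0.03  0.43] w17.9 yaw err -0.01 tilt [ 0.0006 -0.0002]
shift [1.  1.4 0.6]
```

>>> servo_tool([
  [4,[0,0,0],[0,0,0]],
  [4,[0,0,0],[0,0,0]],
  [4,[0,0,0],[0,0,0]],
  [4,[0,0,0],[0,0,0]],
])

```text
time_s: 10.13
position: [0.6086, -0.0297, 0.0487]
tcp_rot: [[-0.993, -0.12, -0.001], [-0.12, 0.993, 0.004], [0.0, 0.004, -1.0]]
contact_force: [-1.0, 11.4, 3.0]
width: 0.01
```

```bash
python3 -c "
from h import *
go((0,-85,46))"
```

```text
t10.13 tcp [  0.9 -83.1  46.4] F [ 0.35 11.41  2.99] w10.0 yaw err 0.03 tilt [-0.0001  0.0042]
shift [ 0.9 -1.9  0.4]
```

>>> servo_tool([
  [4,[0,6,0],[0,0,0]],
  [4,[0,11,0],[0,0,0]],
  [4,[0,16,0],[0,0,0]],
  [4,[0,21,0],[0,0,0]],
  [4,[0,25,0],[0,0,0]],
  [4,[0,28,0],[0,0,0]],
  [4,[0,29,0],[0,0,0]],
  [4,[0,29,0],[0,0,0]],
])

```text
time_s: 10.8
position: [0.6057, -0.0056, 0.0489]
tcp_rot: [[-0.993, -0.12, 0.001], [-0.12, 0.993, -0.002], [-0.0, -0.003, -1.0]]
contact_force: [0.4, -6.7, 1.5]
width: 0.0097
```

```bash
python3 -c "
from h import *
st()
p,d=cams.snapshot('side'); crop(p[:,:,::-1],250,150,400,260,5,'pics/s4.png')
p,d=cams.snapshot('top'); crop(p[:,:,::-1],240,145,365,220,6,'pics/t4.png')"
```

```text
t10.80 tcp [  1.  -58.7  46.5] F [-0.44 -6.68  1.48] w9.7 yaw err -0.02 tilt [ 0.0005 -0.0026]
```

View pics/s4.png

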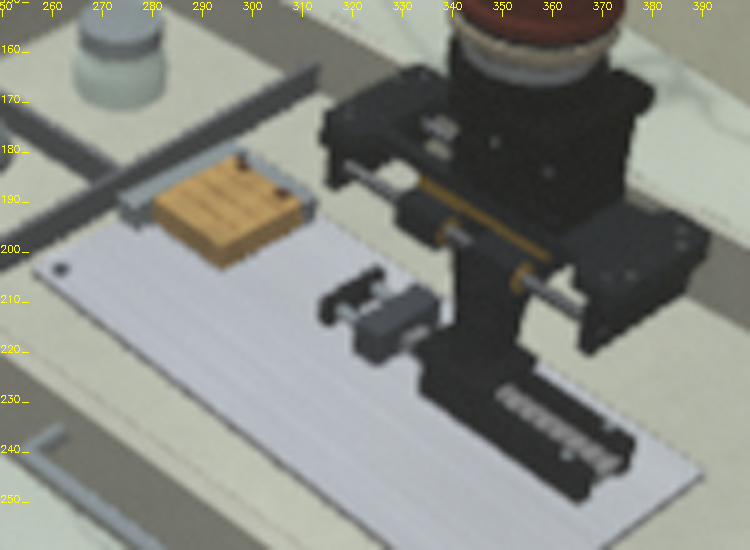

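The side view shows the jaw and pad moved toward the lid (pad at 315–327, jaw at 321–337), and the lid is still in its corner. Next I'll track the jaw travel by template.

```bash
cat >> h.py <<'E'
def track(f):
    """jaw advance (mm) since s3, by template match of the jaw in the 5x side crops"""
    a=cv2.imread("pics/s3.png"); b=cv2.imread(f); x0,y0,x1,y1=372,258,452,388   # jaw left part in s3 crop
    r=cv2.matchTemplate(b,a[y0:y1,x0:x1],cv2.TM_CCOEFF_NORMED)
    p=lambda j:(pix("side",toW(J,(0,-.015+j/1e3,.025)))[0]-(249.5,169.5+(-20)))*5
    best=max((r[int(round(y0+d[1])),int(round(x0+d[0]))],j) for j in np.arange(-2,105,.25) for d in [p(j)-p(0)] if 0<=round(y0+d[1])<r.shape[0] and 0<=round(x0+d[0])<r.shape[1])
    print("jaw adv",best)
E
python3 -c "
from h import *
track('pics/s3.png');track('pics/s4.png')"
```

```text
jaw adv (np.float32(1.0), np.float64(0.25))
jaw adv (np.float32(0.8673388), np.float64(18.0))
```

>>> servo_tool([
  [4,[0,-10,0],[0,0,0]],
  [4,[0,-20,0],[0,0,0]],
  [4,[0,-28,0],[0,0,0]],
  [4,[0,-28,0],[0,0,0]],
  [4,[0,-22,0],[0,0,0]],
  [4,[0,-17,0],[0,0,0]],
  [4,[0,-12,0],[0,0,0]],
  [4,[0,-7,0],[0,0,0]],
  [4,[0,-3,0],[0,0,0]],
  [4,[0,0,0],[0,0,0]],
  [4,[0,0,0],[0,0,0]],
])

```text
time_s: 11.82
position: [0.6057, -0.0054, 0.0489]
tcp_rot: [[-0.993, -0.12, 0.001], [-0.12, 0.993, -0.002], [-0.0, -0.002, -1.0]]
contact_force: [-1.1, -6.6, 3.2]
width: 0.01
```

```bash
python3 -c "
from h import *
st()
p,d=cams.snapshot('side'); crop(p[:,:,::-1],250,150,400,260,5,'pics/s5.png');track('pics/s5.png')"
```

```text
t11.82 tcp [  0.9 -58.6  46.5] F [-1.85 -6.38  3.18] w10.0 yaw err -0.01 tilt [ 0.0004 -0.0021]
jaw adv (np.float32(0.8463134), np.float64(38.25))
```

>>> servo_tool([
  [4,[0,-10,0],[0,0,0]],
  [4,[0,-20,0],[0,0,0]],
  [4,[0,-28,0],[0,0,0]],
  [4,[0,-28,0],[0,0,0]],
  [4,[0,-22,0],[0,0,0]],
  [4,[0,-17,0],[0,0,0]],
  [4,[0,-12,0],[0,0,0]],
  [4,[0,-7,0],[0,0,0]],
  [4,[0,-3,0],[0,0,0]],
  [4,[0,0,0],[0,0,0]],
  [4,[0,0,0],[0,0,0]],
])

```text
time_s: 12.78
position: [0.6057, -0.0055, 0.0488]
tcp_rot: [[-0.993, -0.12, 0.001], [-0.12, 0.993, -0.002], [-0.0, -0.002, -1.0]]
contact_force: [-0.8, -6.3, 4.2]
width: 0.0096
```

```bash
python3 -c "
from h import *
st()
p,d=cams.snapshot('side'); crop(p[:,:,::-1],250,150,400,260,5,'pics/s6.png');track('pics/s6.png')"
```

```text
t12.78 tcp [  0.9 -58.7  46.5] F [-1.51 -6.17  4.24] w9.6 yaw err -0.02 tilt [ 0.0004 -0.0018]
jaw adv (np.float32(0.7581303), np.float64(56.75))
```

View pics/s6.png

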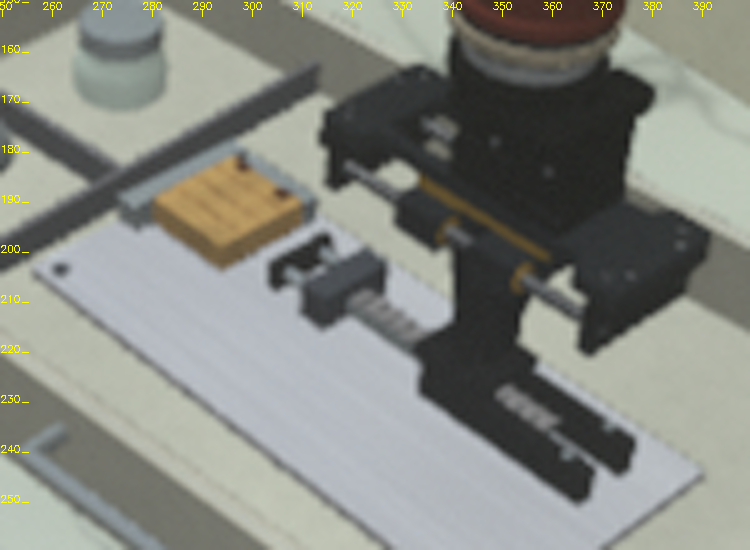

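```bash
python3 -c "
from h import *
def jy(u,v,z):
    w=plane('side',[(u/5+249.5,v/5+149.5)],J[2]+z/1e3)[0]-J[:3]; c,s=np.cos(J[3]),np.sin(J[3]); return np.round([c*w[0]+s*w[1],-s*w[0]+c*w[1]],4)*1e3
print('pad top near',jy(268,264,28),'far',jy(325,235,28)); print('lid near',jy(222,243,28),'far',jy(303,207,28))
print('lid bottom near',jy(222,268,8),'pad s3',jy(345,314,28))"
```

```text
pad top near [-22.5  76. ] far [20.2 74.1]
lid near [-29.4 106.1] far [ 28.9 100.6]
lid bottom near [-27.1 107.3] pad s3 [-20.2  18.3]
```

The jaw has advanced about 57–58 mm and the gap to the lid is about 27 mm. One more full stroke, then a measured one.

>>> servo_tool([
  [4,[0,-10,0],[0,0,0]],
  [4,[0,-20,0],[0,0,0]],
  [4,[0,-28,0],[0,0,0]],
  [4,[0,-28,0],[0,0,0]],
  [4,[0,-22,0],[0,0,0]],
  [4,[0,-17,0],[0,0,0]],
  [4,[0,-12,0],[0,0,0]],
  [4,[0,-7,0],[0,0,0]],
  [4,[0,-3,0],[0,0,0]],
  [4,[0,0,0],[0,0,0]],
  [4,[0,0,0],[0,0,0]],
])

```text
time_s: 13.75
position: [0.6057, -0.0058, 0.0488]
tcp_rot: [[-0.993, -0.119, 0.001], [-0.119, 0.993, -0.002], [-0.0, -0.002, -1.0]]
contact_force: [-0.5, -6.0, 5.4]
width: 0.0099
```

```bash
python3 -c "
from h import *
st()
p,d=cams.snapshot('side'); crop(p[:,:,::-1],250,150,400,260,5,'pics/s7.png');track('pics/s7.png')"
```

```text
t13.75 tcp [  0.9 -59.   46.4] F [-1.25 -5.94  5.44] w9.9 yaw err -0.03 tilt [ 0.0003 -0.0016]
jaw adv (np.float32(0.65424067), np.float64(77.25))
```

>>> servo_tool([
  [4,[0,-10,0],[0,0,0]],
  [4,[0,-20,0],[0,0,0]],
  [4,[0,-28,0],[0,0,0]],
  [4,[0,-28,0],[0,0,0]],
  [4,[0,-23,0],[0,0,0]],
  [4,[0,-19,0],[0,0,0]],
  [4,[0,-16,0],[0,0,0]],
  [4,[0,-16,0],[0,0,0]],
  [4,[0,-16,0],[0,0,0]],
])

```text
time_s: 14.55
position: [0.6076, -0.0213, 0.0488]
tcp_rot: [[-0.993, -0.119, 0.001], [-0.119, 0.993, -0.001], [-0.0, -0.001, -1.0]]
contact_force: [-0.4, -3.9, 5.2]
width: 0.0101
```

```bash
python3 -c "
from h import *
st()
p,d=cams.snapshot('side'); crop(p[:,:,::-1],250,150,400,260,5,'pics/s8.png');track('pics/s8.png')"
```

```text
t14.55 tcp [  1.  -74.6  46.4] F [-0.82 -3.79  5.18] w10.1 yaw err -0.03 tilt [ 0.0004 -0.0009]
jaw adv (np.float32(0.6572126), np.float64(82.0))
```

>>> servo_tool([
  [4,[0,2,0],[0,0,0]],
  [4,[0,4,0],[0,0,0]],
  [4,[0,4,0],[0,0,0]],
])

```text
time_s: 14.85
position: [0.6072, -0.0177, 0.0488]
tcp_rot: [[-0.993, -0.119, 0.001], [-0.119, 0.993, -0.002], [-0.0, -0.002, -1.0]]
contact_force: [-0.8, -6.7, 4.8]
width: 0.0099
```

>>> servo_tool([
  [4,[0,2,0],[0,0,0]],
  [4,[0,4,0],[0,0,0]],
  [4,[0,4,0],[0,0,0]],
])

```text
time_s: 15.1
position: [0.6068, -0.0143, 0.0488]
tcp_rot: [[-0.993, -0.119, 0.001], [-0.119, 0.993, -0.002], [-0.0, -0.002, -1.0]]
contact_force: [0.3, -9.7, 4.5]
width: 0.0097
```

```bash
python3 -c "
from h import *
st()
p,d=cams.snapshot('side'); crop(p[:,:,::-1],250,150,400,260,5,'pics/s9.png');track('pics/s9.png')"
```

```text
t15.10 tcp [  1.  -67.6  46.4] F [-0.82 -9.65  4.54] w9.7 yaw err -0.04 tilt [ 0.0005 -0.0024]
jaw adv (np.float32(0.555721), np.float64(86.75))
```

View pics/s9.png

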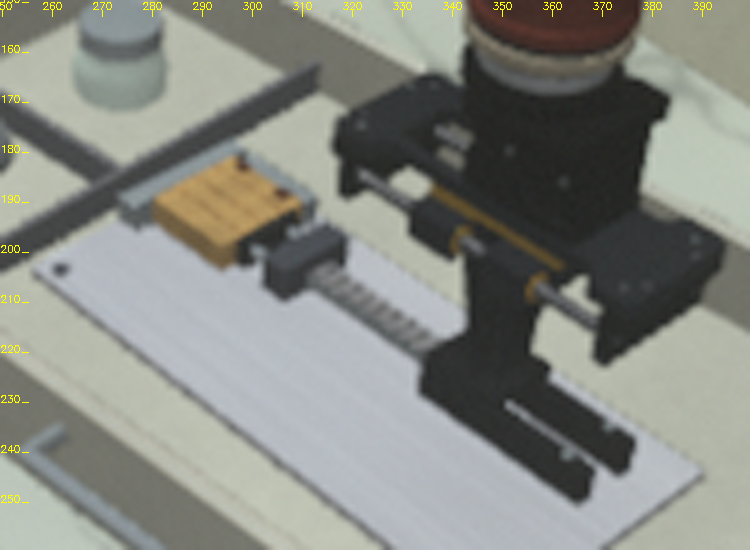

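The pad (px 299–309, 194–203) is now against the lid and the jaw front is at about (303,204). Total push is 9.7 N, and the trigger is at about 15.5 mm. I'll press further, about 4.5 mm.

>>> servo_tool([
  [4,[0,2,0],[0,0,0]],
  [4,[0,4,0],[0,0,0]],
  [4,[0,5,0],[0,0,0]],
  [4,[0,5,0],[0,0,0]],
  [4,[0,5,0],[0,0,0]],
])

```text
time_s: 15.57
position: [0.6062, -0.0103, 0.0488]
tcp_rot: [[-0.993, -0.119, 0.001], [-0.119, 0.993, -0.003], [-0.0, -0.003, -1.0]]
contact_force: [0.3, -10.7, 3.9]
width: 0.0099
```

```bash
python3 -c "
from h import *
st()
p,d=cams.snapshot('side'); crop(p[:,:,::-1],250,150,400,260,5,'pics/s10.png');track('pics/s10.png')
f='pics/s10.png'; s=cv2.imread(f); big=cv2.resize(p[165:235,265:345,::-1],None,fx=5,fy=5,interpolation=cv2.INTER_CUBIC)
p,d=cams.snapshot('top'); b2=cv2.resize(p[155:205,245:315,::-1],None,fx=5,fy=5,interpolation=cv2.INTER_CUBIC)
out=np.zeros((350,760,3),np.uint8); out[:,:400]=big; out[:250,405:755]=b2; cv2.imwrite('pics/f10.png',out)"
```

```text
t15.57 tcp [  0.9 -63.5  46.4] F [ -1.01 -10.66   3.87] w9.9 yaw err -0.06 tilt [ 0.0005 -0.0034]
jaw adv (np.float32(0.52481794), np.float64(-2.0))
```

View pics/f10.png

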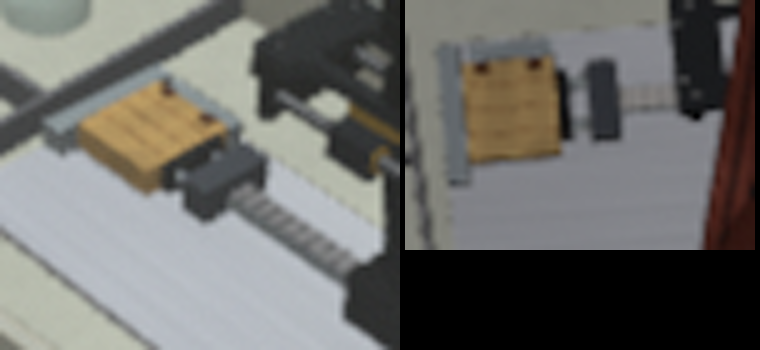

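Pad and jaw have closed on the lid, which is still flush on both stops. In the top crop the lid edge is at u≈560 and the jaw front at u≈589, so 18 mm remain against 28 mm relaxed. I'll quantify this with profiles and averaged force.

```bash
python3 - <<'E'
from h import *
F=[];imgs=[]
c,s=np.cos(J[3]),np.sin(J[3])
for i in range(8):
    p,_=cams.snapshot('top'); imgs.append(p.astype(float)); o=manip.observe(); F.append([-s*o["contact_force"][0]+c*o["contact_force"][1],o["position"][1]])
print("Fy",np.mean(F,0).round(4),np.std(F,0).round(3))
now=np.mean(imgs,0).astype(np.float32)
old=cv2.imread("pics/t3.png")[:,:,::-1].astype(np.float32)
def prof(im,f,y0,y1,x):
    ys=np.arange(y0,y1,1.); uv=pix("top",toW(J,np.c_[np.full(len(ys),x),ys,np.full(len(ys),28.)]/1e3)); uv=f(uv).astype(np.float32)
    return ys,cv2.remap(im,uv[None,:,0],uv[None,:,1],1)[0]
for nm,im,f,a,b in(("old",old,lambda q:(q-(239.5,144.5))*6,-30,25),("now",now,lambda q:q,60,112)):
    P=np.mean([prof(im,f,a,b,x)[1] for x in(-6,-3,0,3,6)],0); ys=np.arange(a,b)
    print(nm); print(" ".join(f"{y}:{int(q[0])}/{int(q[2])}" for y,q in zip(ys,P)))
st()
E
```

```text
Fy [-1.16083e+01 -1.03000e-02] [0.346 0.   ]
old
-30:36/41 -29:33/39 -28:32/38 -27:31/36 -26:28/33 -25:26/31 -24:25/29 -23:23/27 -22:23/26 -21:23/26 -20:23/26 -19:21/24 -18:19/22 -17:19/22 -16:22/25 -15:28/31 -14:39/43 -13:56/60 -12:72/76 -11:88/93 -10:103/109 -9:115/120 -8:121/128 -7:127/134 -6:131/138 -5:132/138 -4:132/139 -3:133/140 -2:132/140 -1:132/139 0:133/140 1:135/142 2:135/142 3:130/136 4:124/130 5:113/119 6:94/99 7:70/74 8:47/50 9:26/28 10:12/13 11:9/9 12:17/17 13:36/37 14:59/62 15:84/89 16:106/112 17:119/126 18:127/133 19:133/140 20:135/142 21:133/140 22:132/139 23:132/139 24:132/139
now
60:67/70 61:58/62 62:53/58 63:47/54 64:44/52 65:44/52 66:44/51 67:44/51 68:44/51 69:45/52 70:45/52 71:45/52 72:45/52 73:45/52 74:45/53 75:47/55 76:49/57 77:58/65 78:73/80 79:88/95 80:102/108 81:111/118 82:120/126 83:127/134 84:128/135 85:128/135 86:128/135 87:122/129 88:114/120 89:106/111 90:93/97 91:75/79 92:57/60 93:42/44 94:33/34 95:24/25 96:23/20 97:44/29 98:69/40 99:92/50 100:106/56 101:117/62 102:127/67 103:131/69 104:130/68 105:129/68 106:128/67 107:128/67 108:127/67 109:127/66 110:126/66 111:126/66
t16.07 tcp [  1.  -63.5  46.4] F [ -1.44 -11.29   4.74] w9.8 yaw err -0.06 tilt [ 0.0005 -0.0033]
```

Estimates of pad compression are 7–8 mm by image gap (18.6–20 down to 12.1), 8 mm by kinematics and about 9 mm by force. Nudging about 2 mm further.

>>> servo_tool([
  [4,[0,1,0],[0,0,0]],
  [4,[0,2,0],[0,0,0]],
  [4,[0,2.5,0],[0,0,0]],
  [4,[0,2.5,0],[0,0,0]],
  [4,[0,2.5,0],[0,0,0]],
])

```text
time_s: 16.48
position: [0.606, -0.0083, 0.0488]
tcp_rot: [[-0.993, -0.119, 0.001], [-0.119, 0.993, -0.004], [-0.001, -0.004, -1.0]]
contact_force: [-0.3, -13.9, 3.5]
width: 0.0098
```

```bash
cat > m.py <<'E'
from h import *
F=[];imgs=[]
c,s=np.cos(J[3]),np.sin(J[3])
for i in range(8):
    p,_=cams.snapshot('top'); imgs.append(p.astype(float)); o=manip.observe(); F.append(-s*o["contact_force"][0]+c*o["contact_force"][1])
now=np.mean(imgs,0).astype(np.float32); print("Fy",np.mean(F).round(2))
ys=np.arange(60,112,.25)
P=np.mean([cv2.remap(now,(q:=pix("top",toW(J,np.c_[np.full(len(ys),x),ys,np.full(len(ys),28.)]/1e3)).astype(np.float32))[None,:,0],q[None,:,1],1)[0,:,0] for x in(-6,-3,0,3,6)],0)
m=(ys>76)&(ys<95); k=np.argmax(np.where(m,P,0)); h1=(P[(ys>65)&(ys<75)].min()+P[k])/2; h2=(P[k:k+60].min()+P[k])/2
i=k
while P[i]>h1:i-=1
j=k
while P[j]>h2:j+=1
print("jaw front",ys[i],"pad back",ys[j],"gap",ys[j]-ys[i],"peak",P[k])
# lid edge vs stop: yellowness along y at x=0 and along x at y=130
def line(a,b,z,t):
    w=toW(J,np.array([[a[0]+(b[0]-a[0])*u,a[1]+(b[1]-a[1])*u,z] for u in t])/1e3); q=pix("top",w).astype(np.float32)
    v=cv2.remap(now,q[None,:,0],q[None,:,1],1)[0]; return v[:,0]-v[:,2]
t=np.linspace(0,1,41)
for a,b in(((0,140),(0,180)),((-20,140),(-20,180)),((20,140),(20,180)),((15,130),(55,130)),((15,110),(55,110)),((15,150),(55,150)),((-50,110),(-10,110)),((-50,150),(-10,150))):
    v=line(a,b,28,t); h=(v.max()+v.min())/2; print(a,b,"edge at +%d mm"%np.argmax((v<h) if v[0]>h else (v>h)))
st()
E
python3 m.py
```

```text
Fy -13.63
jaw front 80.75 pad back 91.25 gap 10.5 peak 127.021805
(0, 140) (0, 180) edge at +19 mm
(-20, 140) (-20, 180) edge at +19 mm
(20, 140) (20, 180) edge at +19 mm
(15, 130) (55, 130) edge at +17 mm
(15, 110) (55, 110) edge at +15 mm
(15, 150) (55, 150) edge at +16 mm
(-50, 110) (-10, 110) edge at +18 mm
(-50, 150) (-10, 150) edge at +17 mm
t16.88 tcp [  1.  -61.6  46.4] F [ -2.06 -13.52   3.59] w9.7 yaw err -0.07 tilt [ 0.0005 -0.0041]
```

The remaining pad gap is 10.5 mm of 20, the lid edges are straight along both stops, and the force is steady. Handing in.

```bash
python3 -c "
from plant import ticket
print(ticket.sign_off())"
```

```text
the job is handed in; nothing more can be done
None
```

The lid is in the corner of both stops and gripped. I handed the job in at about 17 s of the 61 s allowed, with the arm still pinching the trigger about 21.5 mm forward.

**Lid:** I pushed it squarely onto the side stop, then onto the end stop, where the force rose to 12 N with no further motion, then against the side stop once more. In the last top picture its edges run along both stops to within about 1–2 mm, which is the limit of the measurement. My fingers are only on the trigger.

**Clamp:** I moved the jaw by the trigger only, with four full strokes and one measured last stroke.

**Pad:** The pad is pressed in about 9–10 mm of its 20 mm:
- **Image gap:** about 10.5 mm of travel is left, so about 9.5 mm is pressed in.
- **Trigger travel:** this gives about 10 mm.
- **Push force:** 13.6 N, which gives 9–12 mm. This is the least certain check, because the force readings carried an offset of about 2 N.

**Checks that failed or disagreed:**
- The jaw tracking in the side view lost its match on the last stroke, so I used the top view instead.
- I did not measure the jar, grinder, grater and cellar again at the end. The arm did not work in their cells.

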